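Hook out the manifold's dump slide

ROBOT

A 6-joint arm with a two-finger parallel gripper is mounted at the origin on the work surface. World frame = base frame: x ahead of the robot, y to its left, z up, the work surface at z = 0. Lengths are in m, angles in rad, forces in N, time in s.
With the tool pointing down it reaches from about 0.25 to 0.775 m from the base axis. Payload 4 kg.
Tool frame: the origin (TCP) lies midway between the tips of the shut fingers; the grasp point (between the pads) lies 19 mm behind it; z points along the fingers, y is the line along which they close (so a half turn about z gives the same grasp; the last joint's range is limited). The gripper opens to 94 mm and grips with 3 to 60 N. Pads are 16 mm wide; open, the fingers measure 119 mm over their backs; the gripper's body (75 mm by 177 mm) begins 78 mm behind the grasp point.
Start: joints at [1.021, 0.087, 1.371, -0, 1.684, -0.103], TCP at [0.238, 0.496, 0.206] pointing down, gripper open.
Joint ranges: [-3.1, 3.1], [-0.76, 2.03], [0.27, 2.55], [-1.08, 4.22], [0.17, 2.65], [-2.57, 2.57]. Speed limits (rad/s): [2.79, 2.79, 3.14, 3.14, 3.14, 3.14].

INTERFACE

Orientations are given as [roll, pitch, yaw] about the fixed x, y, z axes, in that order (R = Rz(yaw) Ry(pitch) Rx(roll)).
In Python, from bench import robot gives the robot as it stands.
- The arm moves only by the tool servo_tool, never from a script. Its argument "moves" is a list of rows, each a list of 5 numbers: the shift along the tool's x, y, z in units of 25 mm (1.0 is 25 mm), then the turn about the tool's z in units of 6 degrees (1.0 is 6 degrees), then the closure, from 0 (fully open) to 1 (shut). In form: [[dx, dy, dz, yaw, gripper], ...]. A call has 1 to 10 rows; each row is the pose to reach, as a shift and turn from the pose commanded when the call began, along the tool's axes at that moment; what a row does not reach only later rows make up. A row lasts 1/12 s, in which the tool goes at most 41.7 mm and 7.16 degrees, less where a joint would pass 70% of its speed; a pose out of reach is approached as far as the arm can. A call with a gripper value outside its range is refused whole. The fingers move at their own pace and stop on an object; the grip force is fixed at half the most. Time passes only in rows, so rows that repeat a pose let the fingers close. It gives the time, the measured TCP pose, the force, the opening and the grip force at its end, in the units of the state.
- robot.get_obs(): the state, without advancing time (a new reading comes with each control period).
- robot.snapshot(name): name is "scene" or "top"; returns a dict with "image" (384x512x3 uint8, blue, green, red), "fx", "fy", "cx", "cy" (pixels), "eye" and "orientation" of the camera in the world. Camera axes: x right, y down, z forward; pixel columns grow to the right and rows downward; lengths in m; the calibration is good to about 2 mm. A picture is of the moment at which its call begins. There is no depth.
- robot.close_job(): hands the job in; it is judged then, once.
The state is a dict: "time": time; "joint_positions": joint angles; "qvel": joint speeds; "joint_torque": joint torques, N m; "tool_pos": TCP position; "ee_rot": TCP orientation; "wrist_force": force on the tool from outside, world axes, zero at the start; "wrist_torque": the same for the moment, N m; "width": finger opening in m; "finger_force": force on a finger pad.
Only numpy, scipy, OpenCV 4.12 (cv2) and the standard library are available. Lean on these libraries where they do the work, as an engineer would, in place of code of your own. Each camera call takes 0.05 s, during which the arm holds its last target. There are 200 camera calls.

TASK

Take the hooked rod from the cork mat, reach it under the overhanging plate of the test manifold, feel for the hidden eye of the dump slide, catch it from below and gently draw the slide fully out to its stop. Then unhook it and stand the hook tool back upright on the mat, with its foot wholly on the mat. Keep the gripper and arm off the manifold, do not force anything (no more than 20 N between hook and manifold), and leave the other parts on the bench where they are.

Things in the scene. Friction and masses are not known exactly. Their poses are not given: they have to be found in the camera images.
- hook: Hook tool, about 0.25 kg, standing on the mat. Origin: centre of its foot's underside; x along the rod towards the tip, z up. Dark steel foot 56 (x) x 44 (y) x 10 mm; on it a black plastic grip post 22 x 22 mm from 10 to 85 mm height, to be grasped from above (e.g. at 60 mm). A 6 mm round steel rod runs along +x from the post, its axis 16 mm above the origin.
- hook_tip (a point): End of the hook tool: at x = 140 mm (y = 0) of the tool the rod turns straight up as the hook tip, 6 mm in diameter. This point is the top of the tip, 36 mm above the tool's origin and 17 mm above the rod's upper side.
- manifold: Test manifold fixed on the bench; origin at bench level, x = -60 mm is its open front, facing the robot, z up. Bay: base plate top at 12 mm height, ledge's underside at 84 mm (top 94), inner cheek faces at y = +-79 mm (outer +-91 (plate's sides +-95)), rear wall at x = 68 mm. On it a valve block from x = 2 mm back, to 134 mm, gauge to 192 mm. The bay is empty but for the eye, slide and cassette.
- ledge_edge (a point): Middle of the lower front edge of the overhanging plate: x = -60, y = 0, z = 84 mm of the manifold. In the bay behind it hangs the dump slide in a cassette clamped up to 34 mm to either side of the middle (y = -34 to +34 mm): the eye's sideways place is not measured, it must be felt. The cassette (56 mm wide, from x = 0 back, 40 to 80 mm high) does not give sideways.
- eye_line (a point): Where the eye's front bar would be with the slide fully in and the cassette mid-way: x = -30, y = 0, z = 60 mm of the manifold (fixed). The eye is a level D loop of 7 mm round bar (56.5 to 63.5 mm high), outer width 26 mm (y), its hole open up and down, 12 mm wide (y), 18 mm deep (x), middle 12.5 mm behind the front bar's axis; the slide's end, 26 mm wide, 51 to 69 mm high, closes it behind.
- dump_slide (a joint): How far the dump slide is drawn out (m): 0 = fully in, 0.05 = fully out at its hard stop; eye and slide move along the manifold's -x. It needs about 5 N to move and stays where it is left. Starts between 0 and 0.008.
- mat: Cork mat 260 (x) x 170 (y) x 3 mm thick, fixed on the bench; origin at the centre of its underside.
- silencer: Black plastic silencer standing on the mat near a corner, 22 mm across, 46 mm tall; origin at the centre of its underside. Leave alone.
- check_valve: Brass check valve lying beside the manifold, 62 x 26 x 26 mm; origin at the centre of its underside. Leave alone.
- guided_cylinder: Aluminium guided cylinder, about 140 x 66 x 40 mm, lying left on the bench; origin at the underside of its housing. Leave alone.
- mounting_plate: Steel mounting plate with four holes, 100 x 70 x 8 mm, flat on the bench; origin at the centre of its underside. Leave alone.
- seal_ring: Steel ring lying left near the robot, 44 mm across, 6 mm high; origin at the centre of its underside. Leave alone.
- spanner: Steel spanner, 180 mm long, lying on the right of the bench beyond the mat; origin on its underside. Leave alone.
Not all that is in view belongs to the job. Several things look just like the manifold: the one meant starts farthest from the robot's base.

How it is judged:
By the outcome, as a careful person would: the job done as asked, in the order asked, and still so for the second after the job is handed in, with the robot touching nothing.
It also fails if it takes over 67 s, if anything falls off the work surface, if the arm or the gripper's body presses on something with over 40 N, if the wrist force passes 120 N, or if a joint passes its speed limit or range.

## Working session

There is one attempt and no reset: what is moved stays moved. The work goes in short steps, Python scripts to look and compute and a tool call to move; the robot and the scene stay as the last step left them, time stands still between calls to the robot, and variables do not carry over. Pictures are saved under pics/ and viewed, at most 10 in all, crops included, and the job is handed in when it is done.

Besides the shell and the picture viewer there is one more tool, called after "Request:" by a JSON object that holds its "op" and its "data". servo_tool: Moves the arm, as the interface text tells. Its arguments: {"type":"object","properties":{"moves":{"type":"array"}},"required":["moves"]}

```bash
mkdir -p pics; cat > h.py <<'E'
import numpy as np, cv2, json
from scipy.spatial.transform import Rotation as Ro
from bench import robot
def rot(s):
    o=np.array(s["orientation"],float)
    if o.shape==(3,3): return o
    if o.size==4: return None
    return Ro.from_euler('xyz',o).as_matrix()
def ray(s,u,v):
    d=rot(s)@np.array([(u-s["cx"])/s["fx"],(v-s["cy"])/s["fy"],1.]); return np.array(s["eye"],float),d
def onz(s,u,v,z):
    e,d=ray(s,u,v); return e+d*(z-e[2])/d[2]
def proj(s,p):
    c=rot(s).T@(np.array(p)-np.array(s["eye"])); return s["fx"]*c[0]/c[2]+s["cx"],s["fy"]*c[1]/c[2]+s["cy"]
E
python3 - <<'E'
from h import *
for n in("scene","top"):
    s=robot.snapshot(n); cv2.imwrite(f"pics/{n}0.png",cv2.resize(s["image"],(800,600),interpolation=cv2.INTER_CUBIC)); print(n,{k:v for k,v in s.items() if k!="image"})
print(robot.get_obs())
E
```

```text
scene {'fx': 358.8551664372457, 'fy': 358.8551664372457, 'cx': 253.93833178716153, 'cy': 193.49636060566988, 'eye': array([0.94031889, 0.31437382, 0.92830271]), 'orientation': array([-2.53118619, -0.01208713,  2.2054316 ])}
top {'fx': 360.9631483769334, 'fy': 360.9631483769334, 'cx': 255.40925968382746, 'cy': 194.10019986662687, 'eye': array([ 0.39577072, -0.02866034,  1.15976287]), 'orientation': array([-3.07318409e+00,  1.37770375e-05, -1.57513089e+00])}
{'time': 0.1, 'joint_positions': array([ 1.02089725e+00,  8.78573814e-02,  1.37207484e+00, -1.39582666e-05,
        1.68363360e+00, -1.03069488e-01]), 'qvel': array([-0.00080915, -0.00078126, -0.00260138,  0.00063614, -0.00042767,
       -0.00038602]), 'joint_torque': array([ 1.33987636e-03, -3.41251552e+01, -3.03303337e+01,  7.18984008e-02,
        3.03869275e-02, -1.20704303e-04]), 'tool_pos': array([0.23739069, 0.49557683, 0.20444855]), 'ee_rot': array([-3.13962853e+00, -1.89214755e-04,  2.69476132e+00]), 'wrist_force': array([-0.24733609,  0.37004623, -0.49174958]), 'wrist_torque': array([ 0.00684669, -0.03014986, -0.00045819]), 'finger_force': 0.0, 'width': 0.09380095699398833}
```

View pics/scene0.png

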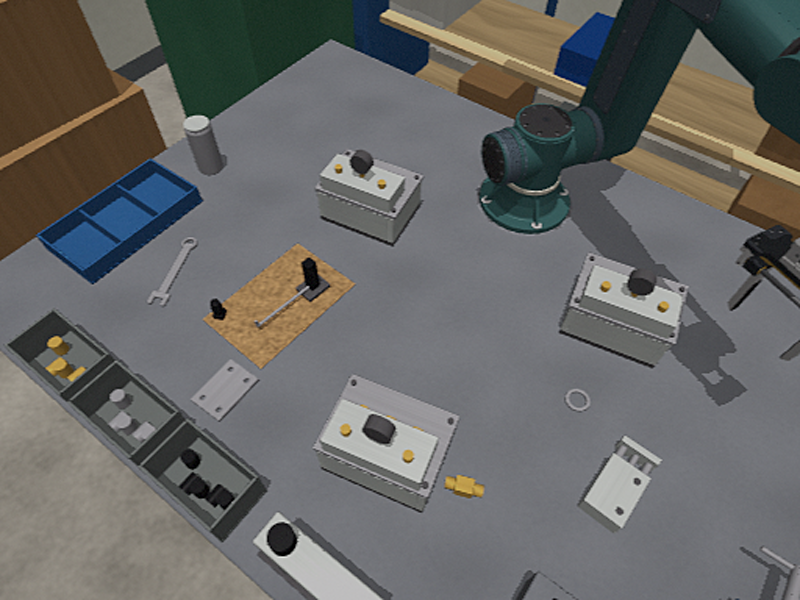

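View pics/top0.png

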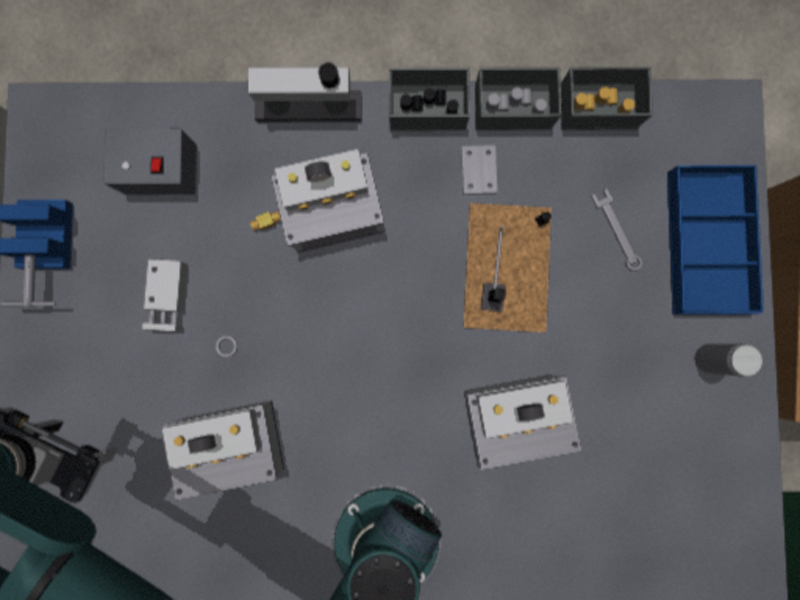

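Both views show three manifold look-alikes (800x600 top view): A (328,195), far, with the brass valve beside it; B (222,450); C (523,425). Both B and C are near the base, so I choose A. The hook's foot is at (494,297) with the post, and its tip at about (501,230). The silencer at (543,218) could be mistaken for the post, but it has no rod. Next is a close crop of both, with measurements.

```bash
python3 - <<'E'
from h import *
T=robot.snapshot("top"); S=robot.snapshot("scene")
import pickle; pickle.dump((T,S),open("s0.pkl","wb"))
def crop(s,x0,y0,x1,y1): return cv2.resize(s["image"][y0:y1,x0:x1],(400,300),interpolation=cv2.INTER_CUBIC)
# crops 80x60 -> x5
g=np.vstack([np.hstack([crop(T,170,95,250,155),crop(T,280,135,360,195)]),np.hstack([crop(S,195,235,301,315),crop(S,135,150,241,230)])])
cv2.imwrite("pics/c1.png",g)
for nm,s in(("T",T),("S",S)):
    h=cv2.cvtColor(s["image"],cv2.COLOR_BGR2HSV)
    m=cv2.inRange(h,(8,90,60),(20,255,255)); 
    if nm=="T": m[:,:290]=0; m[:120]=0
    m=cv2.morphologyEx(m,cv2.MORPH_CLOSE,np.ones((9,9)))
    if nm=="S": m[:150]=0; m[:, :125]=0
    c=max(cv2.findContours(m,cv2.RETR_EXTERNAL,cv2.CHAIN_APPROX_NONE)[0],key=cv2.contourArea)
    P=np.array([onz(s,u,v,.003)[:2] for u,v in c[:,0]],np.float32)
    r=cv2.minAreaRect(P); print(nm,"mat",r)
    print(cv2.boxPoints(r))
for a in [(170,95)]: pass
print(onz(T,222/1.5625,450/1.5625,.1),onz(T,523/1.5625,425/1.5625,.1),onz(T,328/1.5625,195/1.5625,.1))
E
```

```text
T mat ((0.5500528216362, -0.25186002254486084), (0.16829068958759308, 0.2577372193336487), 86.40094757080078)
[[ 0.41615626 -0.32774982]
 [ 0.6733851  -0.34392902]
 [ 0.68394935 -0.17597023]
 [ 0.42672056 -0.15979102]]
S mat ((0.5497310757637024, -0.2511975169181824), (0.1699148267507553, 0.25900450348854065), 86.38355255126953)
[[ 0.41512784 -0.32781714]
 [ 0.6736166  -0.34415436]
 [ 0.6843343  -0.17457789]
 [ 0.42584556 -0.15824068]]
[0.19767501 0.2998842  0.1       ] [ 0.24095199 -0.25797209  0.1       ] [0.67610726 0.10579142 0.1       ]
```

View pics/c1.png

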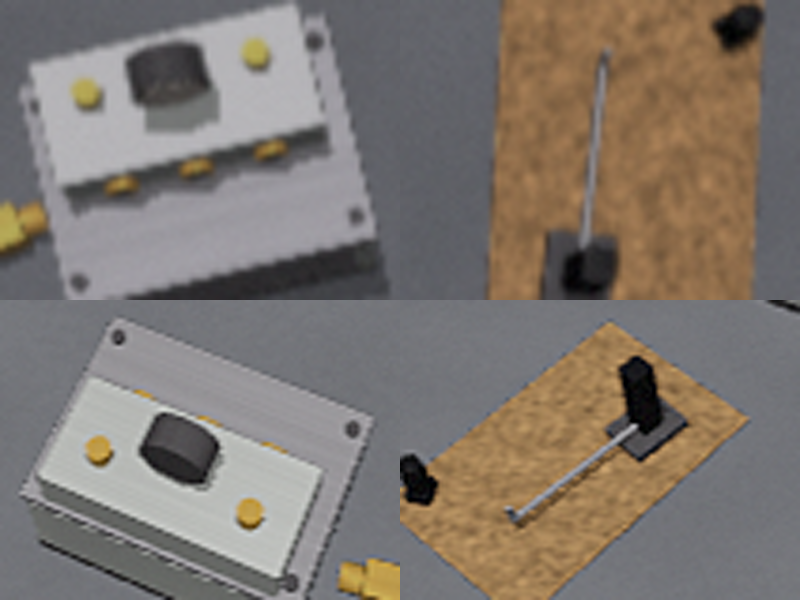

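```bash
cat >> h.py <<'E'
def tri(s1,p1,s2,p2):
    e1,d1=ray(s1,*p1); e2,d2=ray(s2,*p2)
    t=np.linalg.lstsq(np.c_[d1,-d2],e2-e1,rcond=None)[0]
    a,b=e1+d1*t[0],e2+d2*t[1]; return (a+b)/2,np.linalg.norm(a-b)
E
python3 - <<'E'
from h import *
import pickle; T,S=pickle.load(open("s0.pkl","rb"))
def dark(s,u,v,r=3):
    g=cv2.cvtColor(s["image"],cv2.COLOR_BGR2GRAY).astype(float); u0,v0=int(round(u)),int(round(v))
    w=g[v0-r:v0+r+1,u0-r:u0+r+1]; k=np.clip(np.median(w)-15-w,0,None); yy,xx=np.mgrid[v0-r:v0+r+1,u0-r:u0+r+1]
    return (k*xx).sum()/k.sum(),(k*yy).sum()/k.sum()
TL,TR=dark(T,185.7,151.1),dark(T,241.2,138); SL,SR=dark(S,288,269),dark(S,226.3,244.8)
print(TL,TR,SL,SR)
a,ea=tri(T,TL,S,SL); b,eb=tri(T,TR,S,SR); print("screws",a,ea,b,eb, "yaw",np.arctan2(*( (a-b)[[0,1]]*[-1,1])),np.linalg.norm(a-b))
for s,l,r in((T,TL,TR),(S,SL,SR)):
    A,B=onz(s,*l,.095),onz(s,*r,.095); print(A,B,np.arctan2(-(A-B)[0],(A-B)[1]),np.linalg.norm(A-B))
print("corners T",onz(T,182.8,154.7,.094),onz(T,245.4,142.4,.094)); print("S",onz(S,293.6,266.2,.094),onz(S,224.8,239.8,.094))
print("tip",tri(T,(320.8,145.2),S,(163.2,206)),onz(T,320.8,145.2,.039),onz(S,163.2,206,.039))
# black masks
for n,s,box in(("T",T,(300,175,330,205)),("S",S,(185,160,215,200))):
    x0,y0,x1,y1=box; g=cv2.cvtColor(s["image"],cv2.COLOR_BGR2GRAY)[y0:y1,x0:x1]
    post=(g<38).astype(np.uint8); c=max(cv2.findContours(post,0,1)[0],key=cv2.contourArea)
    print(n,"post bbox",np.array(cv2.boundingRect(c))+[x0,y0,0,0], "hull",(cv2.approxPolyDP(c,1.2,True)[:,0]+[x0,y0]).tolist())
    hs=cv2.cvtColor(s["image"][y0:y1,x0:x1],cv2.COLOR_BGR2HSV)
    f=((g<95)&(hs[...,1]<90)).astype(np.uint8); c=max(cv2.findContours(f,0,1)[0],key=cv2.contourArea); print("foot hull",(cv2.approxPolyDP(cv2.convexHull(c),1.2,True)[:,0]+[x0,y0]).tolist())
E
```

```text
(np.float64(185.33333333333334), np.float64(151.15498938428874)) (np.float64(241.47911547911548), np.float64(137.3931203931204)) (np.float64(288.0047505938242), np.float64(269.1140142517815)) (np.float64(225.97459893048128), np.float64(244.59893048128342))
screws [0.59800524 0.17949047 0.09459269] 7.846738286267789e-05 [0.63802664 0.01311718 0.09474063] 0.002846887796953419 yaw 0.23606672968561784 0.17111927325731974
[0.59794737 0.17937671 0.095     ] [0.63878927 0.01193674 0.095     ] 0.23924786310179 0.17234907156498436
[0.59815134 0.17958954 0.095     ] [0.63737939 0.01443509 0.095     ] 0.2332019909210751 0.1697493164342085
corners T [0.58748719 0.18703044 0.094     ] [6.23803761e-01 2.81935244e-04 9.40000000e-02]
S [0.58295331 0.18637763 0.094     ] [0.62805891 0.00292519 0.094     ]
tip (array([ 0.62699925, -0.23632672,  0.03303359]), np.float64(0.00041804274053705413)) [ 0.62564054 -0.23505858  0.039     ] [ 0.62919126 -0.23284833  0.039     ]
T post bbox [312 185  10  10] hull [[315, 185], [313, 186], [312, 191], [313, 193], [318, 194], [321, 191], [317, 191]]
foot hull [[310, 181], [322, 182], [320, 199], [308, 197]]
S post bbox [193 165  12  21] hull [[197, 165], [193, 168], [195, 180], [200, 185], [204, 181], [201, 168]]
foot hull [[210, 182], [200, 191], [197, 191], [190, 185], [190, 183], [203, 176]]
```

```bash
cat >> h.py <<'E'
def rel(target_xyz,yaw,o=None):
    """units from current pose to target TCP (tool pointing down)"""
    o=o or robot.get_obs(); p=o["tool_pos"]; R=Ro.from_euler('xyz',o["ee_rot"]).as_matrix()
    d=R.T@(np.array(target_xyz)-p)/.025; psi=o["ee_rot"][2]; t=-((yaw-psi+np.pi)%(2*np.pi)-np.pi)/np.radians(6)
    return np.round(d,3),round(t,3)
E
python3 - <<'E'
from h import *
import pickle; T,S=pickle.load(open("s0.pkl","rb"))
P=np.array([onz(T,u+.5,v+.5,.013)[:2] for u,v in [(309.5,180.5),(322,181.5),(320.5,198.5),(307.5,197)]]);print(P,P.mean(0),np.diff(np.r_[P,P[:1]],axis=0))
print("post top S",onz(S,197.3,167.6,.088))
g=cv2.cvtColor(T["image"],cv2.COLOR_BGR2GRAY)[175:205,300:330]
for z in(45,): print(g[4:26,6:26])
# rod line in both views: brightest ridge
for n,s,a,b in(("T",T,(317.5,180),(320.5,149)),("S",S,(196,185),(166,204))):
    G=cv2.cvtColor(s["image"],cv2.COLOR_BGR2HSV); pts=[]
    for t in np.linspace(.1,.9,25):
        u,v=np.array(a)*(1-t)+np.array(b)*t; n_=np.array([-(b[1]-a[1]),b[0]-a[0]],float); n_/=np.linalg.norm(n_)
        k=np.arange(-3,3.1,.25); q=np.array([u,v])+k[:,None]*n_
        sat=cv2.remap(G[...,1].astype(np.float32),q[:,0].astype(np.float32)[None],q[:,1].astype(np.float32)[None],1)[0]
        w=np.clip(np.median(sat)-20-sat,0,None)
        if w.sum()>0: pts.append(onz(s,*((w[:,None]*q).sum(0)/w.sum()),.020)[:2])
    pts=np.array(pts); c=np.polyfit(pts[:,0],pts[:,1],1); print(n,"rod yaw",np.arctan(c[0]),"y at .48,.625",np.polyval(c,[.48,.625]))
E
```

```text
[[ 0.51550334 -0.20343695]
 [ 0.51212335 -0.24328598]
 [ 0.45781157 -0.23758804]
 [ 0.46277087 -0.19629819]] [ 0.48705228 -0.22015229] [[-0.00338    -0.03984903]
 [-0.05431178  0.00569794]
 [ 0.00495931  0.04128984]
 [ 0.05273247 -0.00713876]]
post top S [ 0.48647972 -0.2183339   0.088     ]
[[104 105 113 117 119 117 112 112 114 112 103 139 105 103 106 109 119 114
  120 122]
 [102 102 106 107 110 103  98  97 104 105 110 137 104 107 105 105 114 107
  114 118]
 [101 104 101  82  87  83  79  78  85  92 115 133 104 102  95  94 102 105
  112 116]
 [106 115 108  63  76  75  72  72  73  84 119 126  91  82  76  78  79  94
  112 118]
 [110 125 115  60  73  73  70  71  68  80 117 107  71  68  70  67  72  87
  114 120]
 [113 125 114  62  70  72  70  69  67  65  95  68  50  48  58  58  63  80
  116 121]
 [113 122 109  63  69  71  67  59  52  34  39  47  45  37  37  38  42  71
  112 122]
 [114 117 100  66  70  70  62  36  20   8  19  43  39  41  38  33  39  63
  110 119]
 [116 118  94  67  70  70  53  18   7   6  19  42  40  38  36  35  38  63
  110 117]
 [121 121  93  76  73  68  50  13   8   8 
[... 504 characters left out ...]
4  44  42  41  37  43  52  73 105 129
  126 112]
 [111  94  64  73  72  71  66  58  49  44  44  42  43  44  57  75 102 121
  113  98]
 [111  92  65  69  72  73  70  67  51  47  48  44  44  50  67  80 111 122
  109 100]
 [106  89  65  69  71  71  79  72  60  59  54  47  44  52  69  88 125 126
  115 108]
 [103  97  81  86  91  95  91  76  73  67  62  56  56  55  76  91 124 124
  119 123]
 [103 100  99 106 115 118 107  95  94  90  84  86  70  69  79 102 117 118
  124 123]
 [111 104  99 106 114 117 116 117 119 112 112 110  90  91  94 110 116 113
  117 117]]
T rod yaw -0.1211987073418957 y at .48,.625 [-0.21890663 -0.236567  ]
S rod yaw -0.12285605245769846 y at .48,.625 [-0.21846396 -0.23636825]
```

```bash
python3 - <<'E'
from h import *
print(rel((.4865,-.2195,.15),np.pi-.122), rel((.4865,-.2195,.044),np.pi-.122))
E
```

```text
(array([-21.345, -21.494,   2.217]), np.float64(-3.101)) (array([-21.346, -21.488,   6.457]), np.float64(-3.101))
```

Request:
{"op": "servo_tool", "data": {"moves": [[-1,-1,-1.2,0,0],[-2,-2,-1.6,-0.5,0],[-3.2,-3.2,-1.6,-1,0],[-4.4,-4.4,-1.6,-1.5,0],[-5.5,-5.5,-1.6,-2,0],[-6.6,-6.7,-1.6,-2.5,0],[-7.8,-7.9,-1.6,-3,0],[-9,-9,-1.6,-3.1,0],[-10.1,-10.2,-1.6,-3.1,0],[-11.2,-11.3,-1.6,-3.1,0]]}}

```text
time: 1.03
tool_pos: [0.368, 0.1183, 0.2456]
ee_rot: [3.141, 0.001, 3.019]
wrist_force: [0.7, 0.7, -0.6]
width: 0.0941
finger_force: 0.0
```

```bash
python3 - <<'E'
from h import *
print(rel((.4865,-.2195,.15),np.pi-.122), rel((.4865,-.2195,.044),np.pi-.122),robot.get_obs()["tool_pos"])
E
```

```text
(array([ -6.346, -12.833,   3.826]), np.float64(-0.001)) (array([ -6.343, -12.834,   8.066]), np.float64(-0.001)) [0.36803634 0.11825285 0.24558452]
```

Request:
{"op": "servo_tool", "data": {"moves": [[-0.6,-1.3,0,0,0],[-1.2,-2.6,0.3,0,0],[-1.9,-4,0.8,0,0],[-2.6,-5.4,1.3,0,0],[-3.3,-6.8,1.8,0,0],[-4,-8.2,2.3,0,0],[-4.7,-9.6,2.8,0,0],[-5.4,-11,3.3,0,0],[-6.1,-12.4,3.7,0,0],[-6.35,-12.83,3.9,0,0]]}}

```text
time: 1.87
tool_pos: [0.4864, -0.2217, 0.1454]
ee_rot: [-3.141, -0.003, 3.015]
wrist_force: [0.1, 0.6, -0.7]
width: 0.0938
finger_force: 0.0
```

```bash
python3 - <<'E'
from h import *
print(rel((.4865,-.2195,.044),np.pi-.122))
for n in("scene","top"):
    s=robot.snapshot(n)
    u,v=map(int,proj(s,(.4865,-.2195,.09))); print(u,v); cv2.imwrite(f"pics/{n}1.png",s["image"][max(v-50,0):v+50,u-65:u+65])
a=[cv2.resize(cv2.imread(f"pics/{n}1.png"),(400,300)) for n in("scene","top")]; cv2.imwrite("pics/g1.png",np.hstack(a))
E
```

```text
(array([-4.000e-03,  9.200e-02,  4.056e+00]), np.float64(-0.042))
196 167
319 187
```

View pics/g1.png

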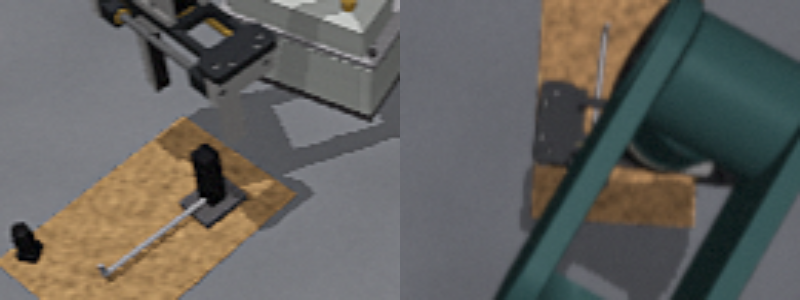

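The left (scene) crop shows the post at (207,170) between the fingers and beneath them, and the tip at (105,270). The gripper is lined up, so I descend and grip.

Request:
{"op": "servo_tool", "data": {"moves": [[0,0.09,1,0,0],[0,0.09,2.2,0,0],[0,0.09,3.2,0,0],[0,0.09,3.8,0,0],[0,0.09,4.06,0,0],[0,0.09,4.06,0,0.5],[0,0.09,4.06,0,1],[0,0.09,4.06,0,1],[0,0.09,4.06,0,1],[0,0.09,4.06,0,1]]}}

```text
time: 2.8
tool_pos: [0.4878, -0.2156, 0.048]
ee_rot: [-3.141, 0.003, 3.02]
wrist_force: [0.4, 0.5, -0.1]
width: 0.064
finger_force: 0.0
```

Request:
{"op": "servo_tool", "data": {"moves": [[0,0,0,0,1],[0,0,0,0,1],[0,0,0,0,1],[0,0,0,0,1]]}}

```text
time: 3.13
tool_pos: [0.4869, -0.2153, 0.0465]
ee_rot: [3.142, 0.0, 3.019]
wrist_force: [-0.2, 0.0, -0.6]
width: 0.0373
finger_force: 0.0
```

Request:
{"op": "servo_tool", "data": {"moves": [[0,-0.15,0.05,0,0.65],[0,-0.15,0.05,0,0.65],[0,-0.15,0.05,0,1],[0,-0.15,0.05,0,1],[0,-0.15,0.05,0,1],[0,-0.15,0.05,0,1],[0,-0.15,0.05,0,1]]}}

```text
time: 3.72
tool_pos: [0.4862, -0.2191, 0.045]
ee_rot: [-3.141, -0.0, 3.019]
wrist_force: [-0.7, -1.9, -1.4]
width: 0.0217
finger_force: 30.0
```

```bash
cat >> h.py <<'E'
MY=.236; M=np.array([.6643,.1085]); RM=np.array([[np.cos(MY),-np.sin(MY)],[np.sin(MY),np.cos(MY)]]); ZO=.042
OFF=np.array([0.,0.]) # correction of tip (manifold frame)
def tcp_for(tx,ty,oz,L=.140):
    p=M+RM@(np.array([tx-L,ty])-OFF); return (p[0],p[1],oz+ZO)
def where(o=None,L=.140):
    o=o or robot.get_obs(); h=o["ee_rot"][2]-np.pi; p=o["tool_pos"][:2]+L*np.array([np.cos(h),np.sin(h)])
    q=RM.T@(p-M)+OFF; return np.round(1000*np.r_[q,o["tool_pos"][2]-ZO],1), round((h-MY+np.pi)%(2*np.pi)-np.pi,4)
E
python3 - <<'E'
from h import *
print(tcp_for(-.090,.060,.033),rel(tcp_for(-.090,.060,.033),np.pi+MY))
E
```

```text
(np.float64(0.4266464442141634), np.float64(0.1130593225755869), 0.07500000000000001) (array([ 3.986, 12.895, -1.202]), np.float64(-3.421))
```

Request:
{"op": "servo_tool", "data": {"moves": [[0,0,-0.3,0,1],[0,0,-0.8,0,1],[0.1,0,-1.3,0,1],[0.4,0.3,-1.6,0,1],[0.9,0.8,-1.6,-0.2,1]]}}

```text
time: 4.13
tool_pos: [0.4682, -0.1977, 0.0882]
ee_rot: [-3.139, 0.005, 3.04]
wrist_force: [0.8, -1.5, -3.3]
width: 0.0216
finger_force: 30.0
```

Request:
{"op": "servo_tool", "data": {"moves": [[0.4,1.2,0,-0.3,1],[0.8,2.5,0,-0.7,1],[1.2,3.8,0,-1.1,1],[1.6,5.1,0,-1.5,1],[2,6.4,0,-1.9,1],[2.3,7.7,0,-2.3,1],[2.6,9,0,-2.7,1],[2.9,10.3,0.1,-3.1,1],[3.1,11.5,0.2,-3.22,1],[3.3,12,0.3,-3.22,1]]}}

```text
time: 4.97
tool_pos: [0.4142, 0.1139, 0.0786]
ee_rot: [3.139, 0.002, -2.902]
wrist_force: [0.1, 0.1, -3.5]
width: 0.0216
finger_force: 30.0
```

```bash
python3 - <<'E'
from h import *
print(where(),rel(tcp_for(-.085,.060,.027),np.pi+MY))
T=robot.snapshot("top"); S=robot.snapshot("scene"); import pickle; pickle.dump((T,S),open("s1.pkl","wb"))
o=robot.get_obs(); print(where(o)); h=o["ee_rot"][2]-np.pi; tip=np.r_[o["tool_pos"][:2]+.14*np.array([np.cos(h),np.sin(h)]),o["tool_pos"][2]-ZO+.036]
print(tip,proj(T,tip),proj(S,tip))
a=[]
for s in(S,T):
    u,v=map(int,proj(s,tip)); u=np.clip(u,53,458);v=np.clip(v,40,343); a.append(cv2.resize(s["image"][v-40:v+40,u-53:u+53],(400,300),interpolation=cv2.INTER_CUBIC)); print(u-53,v-40)
cv2.imwrite("pics/t1.png",np.hstack(a))
E
```

```text
(array([-101.9,   64.3,   36.6]), np.float64(0.0036)) (array([-0.673, -0.154,  0.385]), np.float64(0.034))
(array([-102.8,   63.2,   35.9]), np.float64(0.0043))
[0.54953989 0.14588817 0.07192019] (np.float64(197.69572897093062), np.float64(168.30894911650248)) (np.float64(286.62638152731813), np.float64(251.42844907154793))
233 211
144 128
```

View pics/t1.png

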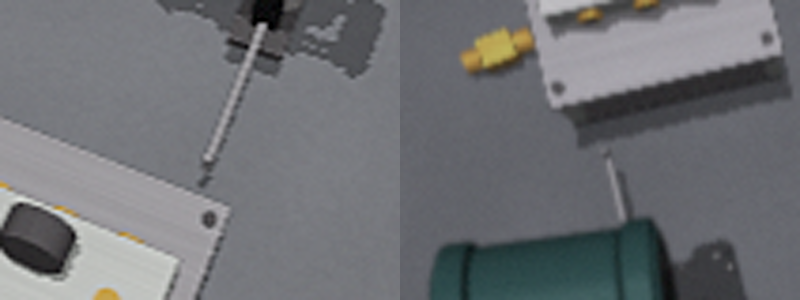

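The left half (scene) shows the tip at about (207,157), held upright before the front edge. The right half (top) shows it at (607,152). The manifold is intact and the check valve clear at (497,48). I check the tip by triangulation and refine the manifold's front edge.

```bash
python3 - <<'E'
from h import *
import pickle; T,S=pickle.load(open("s1.pkl","rb"))
p,e=tri(T,(198.6,168.4),S,(287.9,252.2)); print(p,e,"manif",RM.T@(p[:2]-M))
for s,q in((T,(198.6,168.4)),(S,(287.9,252.2))): print(RM.T@(onz(s,*q,.072)[:2]-M))
# front top edge of plate: gradient search along edge in both views (z=.094, plate x=-60)
for n,s in(("T",T),("S",S)):
    g=cv2.GaussianBlur(cv2.cvtColor(s["image"],cv2.COLOR_BGR2GRAY),(3,3),0).astype(np.float32); out=[]
    for y in np.linspace(-.085,.085,35):
        xs=np.arange(-.075,-.045,.0005); q=np.array([proj(s,np.r_[M+RM@np.array([x,y]),.094]) for x in xs],np.float32)
        v=cv2.remap(g,q[:,0][None],q[:,1][None],1)[0]; out.append((xs[np.argmax(np.gradient(v))],y))
    out=np.array(out); c=np.polyfit(out[:,1],out[:,0],1); r=np.abs(np.polyval(c,out[:,1])-out[:,0])<.002; c=np.polyfit(out[r,1],out[r,0],1); print(n,"edge x at y=0",c[1],"slope",c[0],r.sum())
    # side edges of the plate
    for sg in(-1,1):
        o2=[]
        for x in np.linspace(-.05,-.01,15):
            ys=np.arange(.083,.107,.0005); q=np.array([proj(s,np.r_[M+RM@np.array([x,sg*y]),.094]) for y in ys],np.float32)
            v=cv2.remap(g,q[:,0][None],q[:,1][None],1)[0]; o2.append(ys[np.argmin(np.gradient(v))])
        print("  side",sg,np.median(o2),np.std(o2))
E
```

```text
[0.54857255 0.14640699 0.06681082] 0.0056442895639907745 manif [-0.10365637  0.06391511]
[-0.10377557  0.06057206]
[-0.10202555  0.06701166]
T edge x at y=0 -0.06295714285714286 slope 0.004201680672269112 35
  side -1 0.09500000000000001 0.00308652987457868
  side 1 0.09450000000000001 0.0011175369742826818
S edge x at y=0 -0.062020897669106116 slope 0.005624180379880824 32
  side -1 0.09450000000000001 0.00448280666051477
  side 1 0.09400000000000001 0.0006182412330330476
```

```bash
sed -i 's/^MY=.236; M=np.array(\[.6643,.1085\])/MY=.232; M=np.array([.6619,.1079])/' h.py; python3 - <<'E'
from h import *
print(where(),rel(tcp_for(-.055,.061,.027),np.pi+MY),rel(tcp_for(-.020,.061,.027),np.pi+MY))
E
```

```text
(array([-100.6,   62.8,   35.9]), np.float64(0.0083)) (array([-1.824, -0.041,  0.356]), np.float64(0.079)) (array([-3.224, -0.053,  0.355]), np.float64(0.079))
```

Request:
{"op": "servo_tool", "data": {"moves": [[-0.2,-0.05,0.2,0.08,1],[-0.6,-0.05,0.36,0.08,1],[-1.0,-0.05,0.36,0.08,1],[-1.4,-0.05,0.36,0.08,1],[-1.8,-0.05,0.36,0.08,1],[-2.2,-0.05,0.36,0.08,1],[-2.6,-0.05,0.36,0.08,1],[-2.9,-0.05,0.36,0.08,1],[-3.15,-0.05,0.36,0.08,1],[-3.2,-0.05,0.36,0.08,1]]}}

```text
time: 5.9
tool_pos: [0.494, 0.1282, 0.0687]
ee_rot: [3.142, 0.0, -2.914]
wrist_force: [0.6, -0.9, -3.2]
width: 0.022
finger_force: 30.0
```

Request:
{"op": "servo_tool", "data": {"moves": [[0,0,0,0,1],[0,-0.1,0,0,1],[0,-0.2,0,0,1],[0,-0.3,0,0,1],[0,-0.3,0,0,1]]}}

```text
time: 6.32
tool_pos: [0.4944, 0.1201, 0.0688]
ee_rot: [-3.141, 0.0, -2.915]
wrist_force: [-0.6, -0.1, -3.5]
width: 0.022
finger_force: 30.0
```

```bash
python3 - <<'E'
from h import *
o=robot.get_obs();print(where(o),o["wrist_force"],o["wrist_torque"])
E
```

```text
(array([-20.2,  49.6,  26.8]), np.float64(-0.0049)) [-0.61153555 -0.05257229 -3.50350842] [0.08411415 0.04811282 0.01766918]
```

Request:
{"op": "servo_tool", "data": {"moves": [[0,-0.04,0,0,1],[0,-0.08,0,0,1],[0,-0.12,0,0,1],[0,-0.16,0,0,1],[0,-0.2,0,0,1],[0,-0.24,0,0,1],[0,-0.28,0,0,1],[0,-0.32,0,0,1],[0,-0.32,0,0,1]]}}

```text
time: 7.07
tool_pos: [0.4964, 0.1127, 0.0687]
ee_rot: [-3.142, 0.0, -2.914]
wrist_force: [0.5, 0.1, -2.9]
width: 0.0221
finger_force: 30.0
```

```bash
cat > st.py <<'E'
from h import *
o=robot.get_obs();print(where(o),RM.T@o["wrist_force"][:2],o["wrist_force"][2],o["wrist_torque"],o["width"])
E
python3 st.py
```

```text
(array([-20. ,  42.1,  26.7]), np.float64(-0.0045)) [0.54556572 0.00476307] -2.9126918658204377 [ 0.06720098  0.0348398  -0.01468615] 0.022066889497461547
```

Request:
{"op": "servo_tool", "data": {"moves": [[0,-0.04,0,0,1],[0,-0.08,0,0,1],[0,-0.12,0,0,1],[0,-0.16,0,0,1],[0,-0.2,0,0,1],[0,-0.24,0,0,1],[0,-0.28,0,0,1],[0,-0.32,0,0,1],[0,-0.32,0,0,1]]}}

```text
time: 7.82
tool_pos: [0.4982, 0.1049, 0.0687]
ee_rot: [-3.142, 0.0, -2.914]
wrist_force: [-0.1, -0.6, -2.9]
width: 0.022
finger_force: 30.0
```

```bash
python3 st.py
```

```text
(array([-20. ,  34.1,  26.7]), np.float64(-0.0046)) [-0.26271553 -0.60000399] -2.9347637573769623 [ 0.12554906  0.02561846 -0.04217377] 0.021989693094534236
```

Request:
{"op": "servo_tool", "data": {"moves": [[0,-0.04,0,0,1],[0,-0.08,0,0,1],[0,-0.12,0,0,1],[0,-0.16,0,0,1],[0,-0.2,0,0,1],[0,-0.24,0,0,1],[0,-0.28,0,0,1],[0,-0.32,0,0,1],[0,-0.32,0,0,1]]}}

```text
time: 8.57
tool_pos: [0.5, 0.0971, 0.0687]
ee_rot: [-3.142, 0.0, -2.914]
wrist_force: [0.3, 0.0, -3.0]
width: 0.0219
finger_force: 30.0
```

```bash
python3 st.py
```

```text
(array([-20.1,  26.1,  26.7]), np.float64(-0.0046)) [ 0.27063875 -0.03738774] -3.027572125747273 [ 0.03494515  0.03715407 -0.02335667] 0.021925567185701832
```

Request:
{"op": "servo_tool", "data": {"moves": [[0,-0.04,0,0,1],[0,-0.08,0,0,1],[0,-0.12,0,0,1],[0,-0.16,0,0,1],[0,-0.2,0,0,1],[0,-0.24,0,0,1],[0,-0.28,0,0,1],[0,-0.32,0,0,1],[0,-0.32,0,0,1]]}}

```text
time: 9.32
tool_pos: [0.5018, 0.0893, 0.0687]
ee_rot: [-3.142, 0.0, -2.914]
wrist_force: [-1.2, 0.7, -4.0]
width: 0.022
finger_force: 30.0
```

```bash
python3 st.py
```

```text
(array([-20.1,  18. ,  26.7]), np.float64(-0.0046)) [-1.05199232  0.9642531 ] -3.998254537210875 [0.00644934 0.00516259 0.01907913] 0.022018751721410445
```

Request:
{"op": "servo_tool", "data": {"moves": [[0,-0.04,0,0,1],[0,-0.08,0,0,1],[0,-0.12,0,0,1],[0,-0.16,0,0,1],[0,-0.2,0,0,1],[0,-0.2,0,0,1]]}}

```text
time: 9.82
tool_pos: [0.5029, 0.0844, 0.0687]
ee_rot: [-3.142, 0.0, -2.914]
wrist_force: [0.3, -0.1, -4.5]
width: 0.0219
finger_force: 30.0
```

```bash
python3 st.py
```

```text
(array([-20.1,  13. ,  26.7]), np.float64(-0.0046)) [ 0.23687882 -0.10805811] -4.508350811819589 [ 0.030371    0.02219478 -0.02114072] 0.02188482366156267
```

No contact yet.

Request:
{"op": "servo_tool", "data": {"moves": [[0,-0.04,0,0,1],[0,-0.08,0,0,1],[0,-0.12,0,0,1],[0,-0.16,0,0,1],[0,-0.2,0,0,1],[0,-0.24,0,0,1],[0,-0.28,0,0,1],[0,-0.32,0,0,1],[0,-0.32,0,0,1]]}}

```text
time: 10.57
tool_pos: [0.5048, 0.0766, 0.0688]
ee_rot: [-3.142, 0.0, -2.914]
wrist_force: [-0.5, -0.0, -1.9]
width: 0.0223
finger_force: 30.0
```

```bash
python3 st.py
```

```text
(array([-20.1,   5. ,  26.8]), np.float64(-0.0046)) [-0.5131473   0.11420568] -1.9286890332814872 [0.08615459 0.02725348 0.01023391] 0.02233688369559056
```

Request:
{"op": "servo_tool", "data": {"moves": [[0,-0.04,0,0,1],[0,-0.08,0,0,1],[0,-0.12,0,0,1],[0,-0.16,0,0,1],[0,-0.2,0,0,1],[0,-0.2,0,0,1]]}}

```text
time: 11.07
tool_pos: [0.5059, 0.0718, 0.0688]
ee_rot: [-3.142, 0.0, -2.914]
wrist_force: [0.5, 0.3, -2.5]
width: 0.0219
finger_force: 30.0
```

```bash
python3 st.py
```

```text
(array([-20.2,   0.1,  26.8]), np.float64(-0.0046)) [0.56447734 0.17591319] -2.463567102369713 [0.01346244 0.01267965 0.04076871] 0.02188662831397535
```

Request:
{"op": "servo_tool", "data": {"moves": [[0,-0.04,0,0,1],[0,-0.08,0,0,1],[0,-0.12,0,0,1],[0,-0.16,0,0,1],[0,-0.2,0,0,1],[0,-0.24,0,0,1],[0,-0.24,0,0,1]]}}

```text
time: 11.65
tool_pos: [0.5069, 0.0671, 0.0687]
ee_rot: [3.139, -0.0, -2.913]
wrist_force: [-1.1, 4.6, -2.2]
width: 0.0218
finger_force: 30.3
```

```bash
python3 st.py
```

```text
(array([-20.2,  -4.5,  26.7]), np.float64(-0.0031)) [0.01569606 4.68897106] -2.224646072904692 [1.10441242 0.22404708 0.71481825] 0.02183143454511325
```

Contact: 4.7 N in +y, and the 0.71 N·m moment gives a lever of about 0.15 m, so it is at the tip. I back off slowly to find where contact begins.

Request:
{"op": "servo_tool", "data": {"moves": [[0,0.04,0,0,1],[0,0.06,0,0,1],[0,0.06,0,0,1]]}}

```text
time: 11.9
tool_pos: [0.5067, 0.0679, 0.0687]
ee_rot: [3.141, 0.0, -2.914]
wrist_force: [-1.4, 5.8, -1.3]
width: 0.0216
finger_force: 30.2
```

```bash
python3 st.py
```

```text
(array([-20.2,  -3.9,  26.7]), np.float64(-0.0041)) [-0.02476993  5.91879468] -1.3106120223172695 [0.93304735 0.24102694 0.63285059] 0.021630473889040814
```

Request:
{"op": "servo_tool", "data": {"moves": [[0,0.04,0,0,1],[0,0.04,0,0,1],[0,0.04,0,0,1]]}}

```text
time: 12.15
tool_pos: [0.5066, 0.0684, 0.0687]
ee_rot: [-3.141, -0.0, -2.914]
wrist_force: [0.1, 3.0, -2.7]
width: 0.0219
finger_force: 30.1
```

```bash
python3 st.py
```

```text
(array([-20.2,  -3.3,  26.7]), np.float64(-0.0045)) [0.80451694 2.84714836] -2.7127218297017066 [0.82043782 0.20343452 0.51840845] 0.021850503511021403
```

Request:
{"op": "servo_tool", "data": {"moves": [[0,0.1,0,0,1],[0,0.25,0,0,1],[0,0.3,0.2,0,1],[0,0.3,0.4,0,1],[0,0.3,0.5,0,1],[0,0.3,0.5,0,1]]}}

```text
time: 12.65
tool_pos: [0.5041, 0.0754, 0.0549]
ee_rot: [-3.141, -0.002, -2.914]
wrist_force: [-0.3, -0.0, -4.2]
width: 0.0218
finger_force: 30.0
```

```bash
python3 st.py; python3 - <<'E'
from h import *
print(rel(tcp_for(-.0215,-.0165,.014),np.pi+MY))
E
```

```text
(array([-21.1,   4. ,  12.9]), np.float64(-0.0048)) [-0.30118399  0.06296272] -4.225098665396365 [ 0.02715359  0.02997059 -0.03963997] 0.0218292006965589
(array([ 0.013, -0.848, -0.044]), np.float64(-0.046))
```

Request:
{"op": "servo_tool", "data": {"moves": [[0,-0.12,0,0,1],[0,-0.24,0,-0.05,1],[0,-0.36,0,-0.05,1],[0,-0.48,0,-0.05,1],[0,-0.6,0,-0.05,1],[0,-0.72,0,-0.05,1],[0,-0.82,0,-0.05,1],[0,-0.85,0,-0.05,1],[0,-0.85,0,-0.05,1]]}}

```text
time: 13.4
tool_pos: [0.5098, 0.0549, 0.0563]
ee_rot: [3.142, 0.0, -2.909]
wrist_force: [0.1, -0.7, -3.3]
width: 0.0216
finger_force: 30.0
```

```bash
python3 st.py
```

```text
(array([-20.2, -16.6,  14.3]), np.float64(0.0004)) [-0.08800168 -0.71063924] -3.2556433577193147 [0.07817244 0.01882581 0.03872723] 0.02163284449582136
```

Request:
{"op": "servo_tool", "data": {"moves": [[0.05,0,-0.05,0,1],[0.05,0,-0.12,0,1],[0.05,0,-0.19,0,1],[0.05,0,-0.26,0,1],[0.05,0,-0.32,0,1],[0.05,0,-0.36,0,1],[0.05,0,-0.36,0,1]]}}

```text
time: 13.98
tool_pos: [0.5087, 0.0549, 0.0656]
ee_rot: [-3.142, 0.001, -2.909]
wrist_force: [0.6, -0.4, -2.6]
width: 0.022
finger_force: 30.0
```

```bash
python3 st.py
```

```text
(array([-21.2, -16.2,  23.6]), np.float64(0.001)) [ 0.45672493 -0.49911872] -2.588209801734901 [-0.01199941 -0.02156652 -0.00469507] 0.021955647437152812
```

Request:
{"op": "servo_tool", "data": {"moves": [[0,0,-0.04,0,1],[0,0,-0.08,0,1],[0,0,-0.12,0,1],[0,0,-0.12,0,1]]}}

```text
time: 14.32
tool_pos: [0.5086, 0.0549, 0.0685]
ee_rot: [-3.142, 0.0, -2.909]
wrist_force: [-0.1, 0.0, -2.5]
width: 0.022
finger_force: 30.0
```

```bash
python3 st.py
```

```text
(array([-21.3, -16.2,  26.5]), np.float64(0.0009)) [-0.10001351  0.03390244] -2.5136557185823505 [0.00428622 0.03047728 0.01116344] 0.02196641292684051
```

Request:
{"op": "servo_tool", "data": {"moves": [[0,0,-0.06,0,1],[0,0,-0.12,0,1],[0,0,-0.18,0,1],[0,0,-0.18,0,1]]}}

```text
time: 14.65
tool_pos: [0.5088, 0.0548, 0.0732]
ee_rot: [-3.141, 0.001, -2.909]
wrist_force: [1.1, 0.3, -3.0]
width: 0.0217
finger_force: 30.0
```

```bash
python3 st.py
```

```text
(array([-21.2, -16.3,  31.2]), np.float64(0.0008)) [1.09723723 0.07665842] -3.0282747750730143 [0.03506356 0.0103749  0.09095409] 0.021670557090878204
```

Request:
{"op": "servo_tool", "data": {"moves": [[0.04,0,0,0,1],[0.08,0,0,0,1],[0.12,0,0,0,1],[0.16,0,0,0,1],[0.2,0,0,0,1],[0.24,0,0,0,1]]}}

```text
time: 15.15
tool_pos: [0.5025, 0.0534, 0.0727]
ee_rot: [3.142, -0.0, -2.909]
wrist_force: [0.5, 0.1, -3.0]
width: 0.022
finger_force: 30.0
```

```bash
python3 st.py
```

```text
(array([-27.7, -16.2,  30.7]), np.float64(0.0008)) [0.47965281 0.02919793] -3.008152379700136 [ 0.05021526 -0.00078531 -0.00946892] 0.021964634536378858
```

Request:
{"op": "servo_tool", "data": {"moves": [[0.04,0,0,0,1],[0.08,0,0,0,1],[0.12,0,0,0,1],[0.16,0,0,0,1],[0.2,0,0,0,1],[0.24,0,0,0,1]]}}

```text
time: 15.65
tool_pos: [0.4982, 0.0524, 0.073]
ee_rot: [-3.142, 0.004, -2.909]
wrist_force: [4.5, 1.2, -5.9]
width: 0.0219
finger_force: 30.0
```

```bash
python3 st.py
```

```text
(array([-32.1, -16.2,  31. ]), np.float64(0.0009)) [4.68088022 0.12667752] -5.908230335972293 [ 0.22330704 -0.68530812  0.02649705] 0.021868265902104625
```

Caught: 4.7 N of pull at tip x ≈ -32 mm, the expected drag of the slide. I keep drawing.

Request:
{"op": "servo_tool", "data": {"moves": [[0.05,0,0,0,1],[0.1,0,0,0,1],[0.15,0,0,0,1],[0.2,0,0,0,1],[0.25,0,0,0,1],[0.3,0,0,0,1],[0.35,0,0,0,1],[0.4,0,0,0,1]]}}

```text
time: 16.32
tool_pos: [0.4885, 0.0501, 0.073]
ee_rot: [-3.142, 0.004, -2.909]
wrist_force: [4.9, 0.6, -5.6]
width: 0.022
finger_force: 30.0
```

```bash
python3 st.py
```

```text
(array([-42.1, -16.3,  31. ]), np.float64(0.0009)) [ 4.86284925 -0.54926932] -5.571704554417471 [ 0.25510546 -0.6815618   0.0178573 ] 0.022019647045475436
```

Request:
{"op": "servo_tool", "data": {"moves": [[0.05,0,0,0,1],[0.1,0,0,0,1],[0.15,0,0,0,1],[0.2,0,0,0,1],[0.25,0,0,0,1],[0.3,0,0,0,1],[0.35,0,0,0,1],[0.4,0,0,0,1]]}}

```text
time: 16.98
tool_pos: [0.4787, 0.0478, 0.073]
ee_rot: [-3.142, 0.004, -2.909]
wrist_force: [5.9, 1.2, -5.7]
width: 0.0217
finger_force: 30.0
```

```bash
python3 st.py
```

```text
(array([-52.1, -16.3,  31. ]), np.float64(0.0009)) [ 5.97200404 -0.17163287] -5.662874128282569 [ 0.19794509 -0.67603252 -0.00404389] 0.021747395180004438
```

Request:
{"op": "servo_tool", "data": {"moves": [[0.05,0,0,0,1],[0.1,0,0,0,1],[0.15,0,0,0,1],[0.2,0,0,0,1],[0.25,0,0,0,1],[0.3,0,0,0,1],[0.35,0,0,0,1],[0.4,0,0,0,1]]}}

```text
time: 17.65
tool_pos: [0.469, 0.0455, 0.073]
ee_rot: [3.142, 0.004, -2.909]
wrist_force: [6.1, 1.4, -6.4]
width: 0.0215
finger_force: 30.0
```

```bash
python3 st.py
```

```text
(array([-62.1, -16.3,  31. ]), np.float64(0.0009)) [ 6.22994844 -0.06003895] -6.405360358394336 [ 0.21340655 -0.72759996  0.02395635] 0.021528693827634234
```

Request:
{"op": "servo_tool", "data": {"moves": [[0.04,0,0,0,1],[0.08,0,0,0,1],[0.12,0,0,0,1],[0.16,0,0,0,1],[0.2,0,0,0,1],[0.24,0,0,0,1],[0.24,0,0,0,1]]}}

```text
time: 18.23
tool_pos: [0.4629, 0.0441, 0.073]
ee_rot: [3.142, 0.003, -2.909]
wrist_force: [5.1, 1.9, -5.6]
width: 0.0217
finger_force: 30.0
```

```bash
python3 st.py
```

```text
(array([-68.4, -16.2,  31. ]), np.float64(0.0009)) [5.36827564 0.6521746 ] -5.558171822718935 [ 0.1979858  -0.63869667  0.03331837] 0.021693290188780048
```

Request:
{"op": "servo_tool", "data": {"moves": [[0.03,0,0,0,1],[0.06,0,0,0,1],[0.09,0,0,0,1],[0.12,0,0,0,1],[0.12,0,0,0,1]]}}

```text
time: 18.65
tool_pos: [0.4598, 0.0433, 0.073]
ee_rot: [3.142, 0.002, -2.909]
wrist_force: [4.8, 1.5, -5.5]
width: 0.0223
finger_force: 30.0
```

```bash
python3 st.py
```

```text
(array([-71.6, -16.3,  31. ]), np.float64(0.0009)) [5.03001494 0.37847291] -5.46440493643502 [ 0.26376619 -0.73228262 -0.02563583] 0.022255514477891782
```

Request:
{"op": "servo_tool", "data": {"moves": [[0.03,0,0,0,1],[0.06,0,0,0,1],[0.08,0,0,0,1],[0.08,0,0,0,1]]}}

```text
time: 18.98
tool_pos: [0.4577, 0.0428, 0.073]
ee_rot: [3.142, 0.002, -2.909]
wrist_force: [4.4, 2.3, -5.2]
width: 0.022
finger_force: 30.0
```

```bash
python3 st.py
```

```text
(array([-73.7, -16.2,  31. ]), np.float64(0.0009)) [4.78266359 1.19691148] -5.210281408600997 [ 0.23958182 -0.74821574  0.04409589] 0.02196679731342934
```

Request:
{"op": "servo_tool", "data": {"moves": [[0.03,0,0,0,1],[0.06,0,0,0,1],[0.08,0,0,0,1],[0.08,0,0,0,1]]}}

```text
time: 19.32
tool_pos: [0.4558, 0.0423, 0.073]
ee_rot: [-3.142, 0.002, -2.909]
wrist_force: [4.4, 1.6, -6.0]
width: 0.0219
finger_force: 30.0
```

```bash
python3 st.py
```

```text
(array([-75.6, -16.3,  31. ]), np.float64(0.0008)) [4.67317176 0.57695055] -6.0004673935319435 [ 0.28989003 -0.78691715  0.04126864] 0.02189296396472235
```

Request:
{"op": "servo_tool", "data": {"moves": [[0.03,0,0,0,1],[0.06,0,0,0,1],[0.08,0,0,0,1],[0.08,0,0,0,1]]}}

```text
time: 19.65
tool_pos: [0.4555, 0.0422, 0.0729]
ee_rot: [-3.142, 0.006, -2.909]
wrist_force: [10.6, 2.9, -9.4]
width: 0.0219
finger_force: 30.0
```

```bash
python3 st.py
```

```text
(array([-75.9, -16.3,  30.9]), np.float64(0.0008)) [10.9559905   0.34031943] -9.354224777228048 [ 0.42563895 -1.38145298 -0.00612415] 0.021850408703975522
```

The stop is reached: a 2 mm command gave 0.3 mm of motion and 11 N. Now I ease forward to relieve the bar, then lower.

Request:
{"op": "servo_tool", "data": {"moves": [[-0.06,0,0,0,1],[-0.12,0,0,0,1],[-0.18,0,0,0,1],[-0.23,0,0,0,1],[-0.23,0,0,0,1]]}}

```text
time: 20.07
tool_pos: [0.4579, 0.0429, 0.0725]
ee_rot: [3.141, -0.002, -2.909]
wrist_force: [-0.0, -0.5, -3.8]
width: 0.0218
finger_force: 30.0
```

```bash
python3 st.py
```

```text
(array([-73.4, -16.2,  30.5]), np.float64(0.0009)) [-0.17024347 -0.51965445] -3.764593919868291 [ 0.07280939 -0.0024879   0.00043503] 0.02182519884203047
```

Request:
{"op": "servo_tool", "data": {"moves": [[-0.05,0,0.08,0,1],[-0.05,0,0.16,0,1],[-0.05,0,0.26,0,1],[-0.05,0,0.36,0,1],[-0.05,0,0.46,0,1],[-0.05,0,0.56,0,1],[-0.05,0,0.66,0,1],[-0.05,0,0.66,0,1]]}}

```text
time: 20.73
tool_pos: [0.4593, 0.0433, 0.0555]
ee_rot: [3.141, -0.001, -2.909]
wrist_force: [0.1, -0.5, -2.8]
width: 0.0217
finger_force: 30.0
```

```bash
python3 st.py
```

```text
(array([-72. , -16.2,  13.5]), np.float64(0.0008)) [ 0.01052009 -0.49273787] -2.8125804260464227 [0.11977222 0.0738617  0.00547514] 0.021734905626966037
```

Request:
{"op": "servo_tool", "data": {"moves": [[0.1,0,0,0,1],[0.2,0,0,0,1],[0.3,0,0,0,1],[0.3,0,0,0,1]]}}

```text
time: 21.07
tool_pos: [0.452, 0.0415, 0.0563]
ee_rot: [-3.142, -0.0, -2.909]
wrist_force: [0.2, 0.2, -2.2]
width: 0.0218
finger_force: 30.0
```

```bash
python3 st.py
```

```text
(array([-79.5, -16.3,  14.3]), np.float64(0.0008)) [0.28169563 0.1165434 ] -2.2435400417625484 [ 0.09474421  0.02625158 -0.0211164 ] 0.021795439987001397
```

Request:
{"op": "servo_tool", "data": {"moves": [[0.3,0,0,0,1],[0.7,0,0,0,1],[1.1,0,0,0,1],[1.5,0,0,0,1],[1.9,0,0,0,1],[2.2,0,0,0,1],[2.4,0,0,0,1],[2.4,0,-0.8,0,1],[2.4,0,-1.4,0,1],[2.4,0,-1.4,0,1]]}}

```text
time: 21.9
tool_pos: [0.3964, 0.0275, 0.0946]
ee_rot: [-3.139, 0.007, -2.909]
wrist_force: [0.4, 0.1, -2.7]
width: 0.0218
finger_force: 30.0
```

```bash
python3 st.py; python3 - <<'E'
from h import *
T=robot.snapshot("top"); S=robot.snapshot("scene"); a=[]
p=np.r_[M+RM@np.array([-.09,-.016]),.06]
for s in(S,T):
    u,v=map(int,proj(s,p)); print(u-53,v-40); a.append(cv2.resize(s["image"][v-40:v+40,u-53:u+53],(400,300),interpolation=cv2.INTER_CUBIC))
cv2.imwrite("pics/e1.png",np.hstack(a))
print(rel((.4865,-.2195,.120),np.pi-.122),rel((.4865,-.2195,.046),np.pi-.122))
E
```

```text
(array([-136.9,  -17.1,   52.6]), np.float64(0.0006)) [0.38313731 0.00875708] -2.7126117507296543 [ 0.04843765 -0.06808817 -0.00366971] 0.0217542125416624
204 206
169 119
(array([ -1.301, -10.469,  -1.13 ]), np.float64(3.388)) (array([ -1.296, -10.468,   1.83 ]), np.float64(3.388))
```

View pics/e1.png

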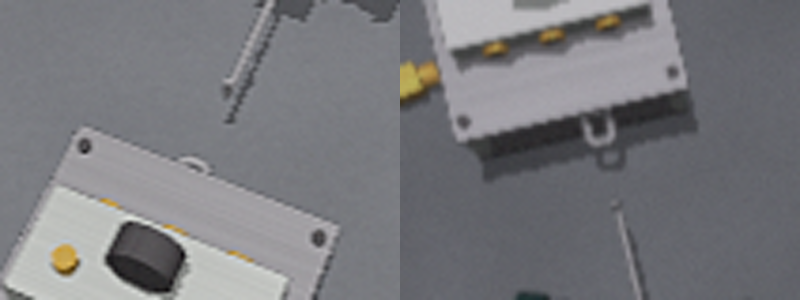

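The eye shows in both views, standing out before the ledge (right half, top view, at about (600,128)). It is free of the hook, whose tip is at (615,205). Now I carry the hook back to its old place.

Request:
{"op": "servo_tool", "data": {"moves": [[0,-1,0,0.2,1],[0,-2.2,0,0.6,1],[-0.1,-3.4,0,1,1],[-0.2,-4.6,0,1.5,1],[-0.4,-5.8,0,2,1],[-0.6,-7,0,2.5,1],[-0.8,-8.2,0,3,1],[-1,-9.4,0,3.39,1],[-1.2,-10.2,0,3.39,1],[-1.3,-10.47,0,3.39,1]]}}

```text
time: 22.83
tool_pos: [0.4862, -0.2221, 0.0892]
ee_rot: [-3.142, -0.002, 3.017]
wrist_force: [-0.5, 0.4, -2.2]
width: 0.022
finger_force: 30.0
```

```bash
python3 - <<'E'
from h import *
T=robot.snapshot("top")
print("eye front",RM.T@(onz(T,169+600%400/3.774,119+143/3.774,.06)[:2]-M))
print(rel((.4865,-.2195,.046),np.pi-.122),robot.get_obs()["tool_pos"])
E
```

```text
eye front [-0.0815535  -0.01628315]
(array([0.003, 0.081, 1.731]), np.float64(-0.024)) [ 0.48639651 -0.22155241  0.08927016]
```

Request:
{"op": "servo_tool", "data": {"moves": [[0,0.05,0.4,0,1],[0,0.05,0.9,0,1],[0,0.05,1.3,0,1],[0,0.05,1.5,0,1],[0,0.05,1.58,0,1],[0,0.05,1.6,0,1],[0,0.05,1.6,0,1]]}}

```text
time: 23.47
tool_pos: [0.4864, -0.2178, 0.0514]
ee_rot: [-3.142, 0.0, 3.02]
wrist_force: [-0.5, -0.6, -3.1]
width: 0.0219
finger_force: 30.0
```

```bash
python3 st.py
```

```text
(array([-114.3, -325.2,    9.4]), np.float64(-0.3536)) [-0.65322853 -0.41238493] -3.06850803718294 [-0.01725781 -0.00600437 -0.01479129] 0.02190348605526532
```

Request:
{"op": "servo_tool", "data": {"moves": [[0,-0.06,0.06,0,1],[0,-0.06,0.12,0,1],[0,-0.06,0.18,0,1],[0,-0.06,0.2,0,1],[0,-0.06,0.2,0,1]]}}

```text
time: 23.88
tool_pos: [0.486, -0.2197, 0.0461]
ee_rot: [3.141, -0.0, 3.019]
wrist_force: [0.7, -0.1, -2.3]
width: 0.0216
finger_force: 30.0
```

Request:
{"op": "servo_tool", "data": {"moves": [[0,0,0.02,0,1],[0,0,0.04,0,1],[0,0,0.04,0,1]]}}

```text
time: 24.13
tool_pos: [0.4861, -0.2197, 0.0451]
ee_rot: [3.141, -0.0, 3.019]
wrist_force: [0.1, -0.6, -3.3]
width: 0.022
finger_force: 30.0
```

```bash
python3 st.py
```

```text
(array([-115.1, -326.9,    3.1]), np.float64(-0.3542)) [ 0.00575306 -0.56782447] -3.3201972728425537 [ 0.01157809  0.04128833 -0.01264046] 0.022024886175090578
```

Request:
{"op": "servo_tool", "data": {"moves": [[0,0,0.02,0,1],[0,0,0.03,0,1],[0,0,0.03,0,1]]}}

```text
time: 24.38
tool_pos: [0.4862, -0.2197, 0.045]
ee_rot: [-3.142, 0.0, 3.019]
wrist_force: [-1.8, -0.2, 0.8]
width: 0.0217
finger_force: 30.0
```

```bash
python3 st.py
```

```text
(array([-115., -327.,    3.]), np.float64(-0.3542)) [-1.82159896  0.19000563] 0.763747757310823 [ 0.16269234  0.25933747 -0.05012986] 0.021659944770054715
```

Request:
{"op": "servo_tool", "data": {"moves": [[0,0,0.02,0,1],[0,0,0.03,0,1],[0,0,0.03,0,1]]}}

```text
time: 24.63
tool_pos: [0.4862, -0.2197, 0.045]
ee_rot: [-3.141, 0.0, 3.019]
wrist_force: [-3.2, 1.0, 4.8]
width: 0.0217
finger_force: 30.0
```

```bash
python3 st.py
```

```text
(array([-115., -327.,    3.]), np.float64(-0.3541)) [-2.86250694  1.72452809] 4.780190315108836 [0.39573183 0.5902699  0.02258186] 0.021658292056656463
```

Request:
{"op": "servo_tool", "data": {"moves": [[0,0,-0.02,0,0.7],[0,0,-0.02,0,0.5],[0,0,-0.02,0,0.4],[0,0,-0.02,0,0.4],[0,0,-0.02,0,0.4],[0,0,-0.02,0,0.4],[0,0,-0.02,0,0.4],[0,0,-0.02,0,0.4]]}}

```text
time: 25.3
tool_pos: [0.4861, -0.2197, 0.0441]
ee_rot: [3.142, -0.0, 3.019]
wrist_force: [0.1, -0.2, -0.9]
width: 0.0562
finger_force: 0.0
```

Request:
{"op": "servo_tool", "data": {"moves": [[0,0,-0.3,0,0.4],[0,0,-0.8,0,0.4],[0,0,-1.5,0,0.4],[0,0,-2.4,0,0.4],[0,0,-3.4,0,0.4],[0,0,-4.5,0,0.4],[1,0.5,-5.5,0,0.4],[2,1.5,-5.5,0,0.4],[3,2.5,-5.5,0,0.4],[3,2.5,-5.5,0,0.4]]}}

```text
time: 26.13
tool_pos: [0.4164, -0.1449, 0.1828]
ee_rot: [3.14, -0.0, 3.022]
wrist_force: [1.4, 0.3, -0.1]
width: 0.0561
finger_force: 0.0
```

```bash
python3 - <<'E'
from h import *
T=robot.snapshot("top"); S=robot.snapshot("scene"); cv2.imwrite("pics/f.png",np.vstack([cv2.resize(S["image"],(400,300)),cv2.resize(T["image"],(400,300))]))
a=[]
for s in(S,T):
    u,v=map(int,proj(s,(.53,-.23,.03))); a.append(cv2.resize(s["image"][v-40:v+40,u-53:u+53],(400,300),interpolation=cv2.INTER_CUBIC))
cv2.imwrite("pics/f.png",np.hstack([cv2.imread("pics/f.png"),np.vstack(a)]))
E
```

```text
(no output)
```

View pics/f.png

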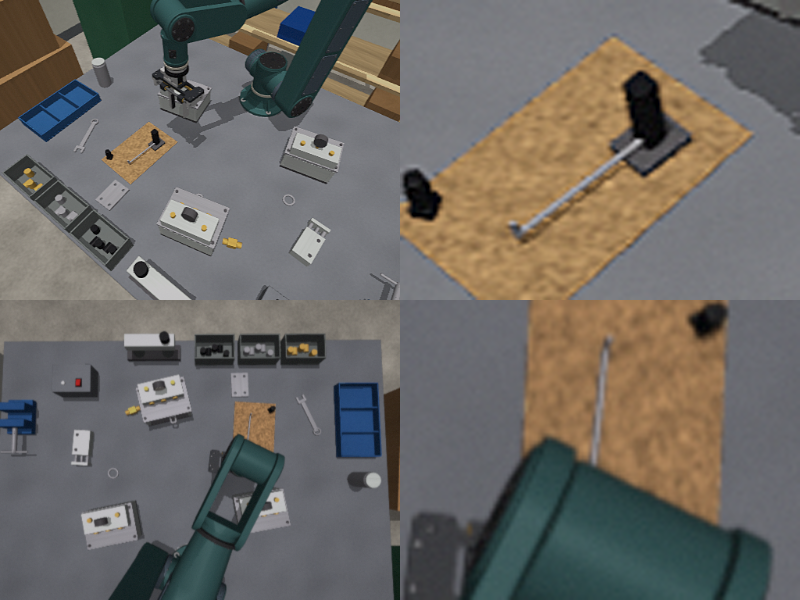

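The picture shows the hook standing upright, its foot wholly on the mat (upper right, post at (648,105)). The eye is still out at the manifold and the other parts are where they were. I hand in.

```bash
python3 -c "
from bench import robot
print(robot.close_job())"
```

```text
the job is handed in; nothing more can be done
None
```

The dump slide is drawn out to its felt stop (about 11 N there) and the hook is unhooked and standing upright with its foot wholly on the mat; I handed the job in at about 26 s.

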